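# Pull down the booth sash with the hook pole

### The arm

A 6-joint arm with a two-finger parallel gripper is mounted at the origin on the work surface. World frame = base frame: x ahead of the robot, y to its left, z up, the work surface at z = 0. Lengths are in m, angles in rad, forces in N, time in s.
With the tool pointing down it reaches from about 0.275 to 0.85 m from the base axis. Payload 19 kg.
Tool frame: the origin (TCP) lies on the centre line of the jaws, within the pads' length; the fingertips stand 11 mm ahead of it and the grasp point (between the pads) lies 8 mm behind it (r.finger_overhang is the distance from the TCP to the fingertips, in m); x points along the fingers, y is the direction in which the jaws open and shut, and the axes are right-handed (so a half turn about x gives the same grasp; the last joint's range is limited). The gripper opens to 85 mm and grips with 20 to 120 N. Pads are 22 mm wide; open, the fingers measure 114 mm over their backs; the gripper's body (76 mm by 85 mm) begins 54 mm behind the grasp point. The pads swing forward as they close: fully open they stand 13 mm farther back than shut.
Start: joints at [1.023, 0.15, 1.437, -0, 1.554, -0.134], TCP at [0.231, 0.526, 0.202] pointing down, gripper open.
Joint ranges: [-2.8, 2.8], [-0.68, 2.1], [0.12, 2.68], [-1.39, 4.53], [0.16, 2.79], [-2.81, 2.81]. Speed limits (rad/s): [1.89, 1.89, 2.22, 3.01, 3.01, 3.01].

### API

Orientations are given as a 3x3 rotation matrix whose columns are the frame's x, y, z axes.
In Python, from plant import r, eyes gives the robot as it stands. The module is installed in compiled form; this text tells all that it offers.
- The arm moves only by the shell command python3 -m inch 'ROWS' [FORCE]. ROWS is a JSON object of lists of equal length, an entry for each row: "dp": the shift along the world's x, y, z each as a share of 0.4 m, from -1 to 1, a list of three; "rot": the turn, a rotation vector about the world's x, y, z each as a share of 180 degrees, from -1 to 1, a list of three; "gripper": the opening, from 0 (shut) to 1 (fully open). In form: {"dp": [[tx, ty, tz], ...], "rot": [[wx, wy, wz], ...], "gripper": [gripper, ...]}. A call has 1 to 20 rows; each row is the pose to reach, as a shift and turn from the pose commanded when the call began, turning the shorter way round; what a row does not reach only later rows make up. A row lasts 1/10 s, in which the tool goes at most 50 mm and 8.59 degrees, less where a joint would pass 70% of its speed; a pose out of reach is approached as far as the arm can. A call with a number of a shift or a turn outside -1 to 1 is refused whole. A call with a gripper value outside its range is refused whole. The fingers move at their own pace and stop on an object; FORCE is the grip in N (left out, the last holds). Time passes only in rows, so rows that repeat a pose let the fingers close. It gives the time, the measured TCP pose, the force and the opening at its end, in the units of the state.
- r.state(): the state, without advancing time (a new reading comes with each control period).
- eyes.read_camera(name): name is "side" or "top" or "wrist"; returns a dict with "image" (480x640x3 uint8, red, green, blue), "vertical_fov" (degrees; the focal length in pixels is half the picture's height over the tangent of half this angle, whatever the lens; pixels are square), "cx", "cy" (the principal point, pixels), "world_to_cam" (4x4, takes a point from world to camera coordinates). Camera axes: x right, y down, z forward; pixel columns grow to the right and rows downward; lengths in m; the calibration is good to about 2 mm. A picture is of the moment at which its call begins. There is no depth.
- r.close_job(): hands the job in, once; it reports no verdict.
The state is a dict: "clock": time; "joint_pos": joint angles; "joint_vel": joint speeds; "tau": joint torques, N m; "tool_pos": TCP position; "orientation": TCP orientation; "ft_force": force on the tool from outside, world axes, zero at the start; "torque": the same for the moment, N m; "grip_width": finger opening in m.
Only numpy, scipy, OpenCV 4.12 (cv2) and the standard library are available. Lean on these libraries where they do the work, as an engineer would, in place of code of your own. Each camera call takes 0.05 s, during which the arm holds its last target. There are 200 camera calls.

### The job

Take the hook pole from its forked rest, put its hook through the ring on the raised clear sash of the sanding booth and pull the sash down until it gives way past its spring catch and fully presses the interlock plunger on the booth's left post (as the robot faces it), never loading it with more than 15 N. Then unhook the pole, leaving the sash down, and lay the pole back in its rest with the hook up. Use only the pole on the sash, not the gripper, and leave the bowls and other things where they are.

Things in the scene. Friction and masses are not known exactly. Their poses are not given: they have to be found in the camera images.
- pole: Hook pole with a cranked grip, 173 mm tall, 160 g, loose, lying in its rest, hook up. Origin: centre of the grip's underside; x the way the hook points, z up. Wooden grip 112 (x) x 18 (y) x 36 (z) mm, to be held across its 18 mm; a brass block, x = 52 to 74 mm, 14 mm wide, 22 high, on the grip's front end; from it an 8 mm round steel rod rises at x = 65 mm and ends in a crook.
- pole_grip (a point): Point to hold the pole, from straight above: centre of its wooden grip, 18 mm above the pole's origin, 50 mm above the table at the start; axes as the pole's. The forks stand 40 mm before and behind it. The rod rises 65 mm ahead of it, past the gripper. The load on the hook twists the grip in the fingers: hold it tightly (40 to 60 N).
- hook_throat (a point): On the pole, (79, 0, 165) mm in its frame: underside of the crook's bar, midway between rod and lip; it sits on the ring's lower bar when hooked. The crook: an 8 mm bar runs from the rod 28 mm in +x, then an 8 mm lip turns down and ends 13 mm below this point (lip's axis 14 mm ahead of this point). The gap between rod and lip is 20 mm; the crook's top is 8 mm above this point.
- rest: Fixed steel rest left or right of the booth's front: base plate 150 x 90 x 8 mm with two U-shaped forks, 10 mm thick, at x = -45 and 45 mm. Their slots run along x, 24 mm wide, floor 32 mm and tops 54 mm above the table. Origin: centre of its underside, x as the pole's. At the start the pole's grip lies in both slots, its origin 32 mm above this origin, its hook along x within 3 degrees.
- booth: Fixed sanding booth, 382 mm wide, 397 mm high, 225 mm deep, aluminium posts and clear panels, its front facing the robot. Origin: on the table under the middle of the sash's front face; x points into the booth, y to its left, z up. Its two front posts project 11 mm in front of the sash's face.
- ring_bar (a point): Lowest point of the opening of the sash's steel ring (top of its lower bar), axes as the booth's; its height above the table is 225 mm plus the value of joint sash. Ring: bar 7 mm thick, opening 36 mm wide and high, in an upright plane parallel to the sash's face and 45 mm in front of it, carried by a stem from its top: the lower bar is free in front and behind.
- sash (a joint): Height of the sliding sash on its scale, m: 0.09 = highest; fully down is a hard stop at a value that differs each time (air gap under the sash), 0 to 0.03, not given: it is felt. Stays where left: 0.3 to 2 N pulls it down, 9 to 11 N lifts it. From 15 to 6 mm above the stop a sprung catch resists, the pull rising to some 6 to 11 N; then it gives way and 1 to 3 N brings the sash to the stop, where it stays.
- plunger (a joint): Travel of the small sprung interlock plunger (10 mm thick) on the dark block on the booth's left front post, m: 0 = free, 0.004 = fully pressed by the sash (this is the sash's hard stop). The block is fixed at a height that differs by up to 30 mm each time. It is touched by the sash only in the last 4 mm of the sash's way down; up to 2 N.
- tub: Loose blue plastic basin, 190 mm across, 75 mm high, on the other side from the rest; leave alone. Origin: centre of underside.
- booth_bowl: Loose white bowl, 124 mm across, 55 mm high, on the turntable (42 mm high) in the booth; leave alone. Origin: centre of underside.
- grey_bowl: Loose grey bowl, 120 mm across, 52 mm high, on the table; leave alone. Origin: centre of underside.
- clay_bowl: Loose terracotta bowl, 124 mm across, 55 mm high, on the table; leave alone. Origin: centre of underside.
- sponge: Loose sanding block 100 x 65 x 30 mm; leave alone. Origin: centre of underside.
- template: Loose flat disc, 90 mm across, 6 mm thick, 20 mm hole; leave alone. Origin: centre of underside.
- cup: Loose cup, 72 mm across, 75 mm high; leave alone. Origin: centre of underside.
Things that resemble listed ones, but are neither listed nor needed, are in the scene too. What is shaped like the rest but pink or purple is not meant.

How it is judged:
By the outcome, as a careful person would: the job done as asked, in the order asked, and still so for the second after the job is handed in, with the robot touching nothing.
It also fails if it takes over 72 s, if anything falls off the work surface, if the arm or the gripper's body presses on something with over 40 N, if the wrist force passes 120 N, or if a joint passes its speed limit or range.

## Working session

There is one attempt and no reset: what is moved stays moved. The work goes in short steps, Python scripts to look and compute and a shell command to move; the robot and the scene stay as the last step left them, time stands still between calls to the robot, and variables do not carry over. Pictures are saved under pics/ and viewed, about 8 in all and at most 12, crops included, and the job is handed in when it is done.

```bash
mkdir -p pics; cat > h.py <<'E'
import numpy as np, cv2
from plant import r, eyes
def cam(n,save=None):
    c=eyes.read_camera(n); c['f']=240/np.tan(np.radians(c['vertical_fov']/2))
    if save: cv2.imwrite('pics/'+save,c['image'][:,:,::-1])
    return c
def ray(c,u,v):
    W=np.array(c['world_to_cam']);R=W[:3,:3];o=-R.T@W[:3,3]
    d=R.T@np.array([(u-c['cx'])/c['f'],(v-c['cy'])/c['f'],1]); return o,d/np.linalg.norm(d)
def plane(c,u,v,z):
    o,d=ray(c,u,v); return o+d*(z-o[2])/d[2]
def proj(c,p):
    W=np.array(c['world_to_cam']);q=W[:3,:3]@np.array(p)+W[:3,3]
    return [q[0]/q[2]*c['f']+c['cx'],q[1]/q[2]*c['f']+c['cy']]
def tri(*prs):
    A=np.zeros((3,3));b=np.zeros(3)
    for c,u,v in prs:
        o,d=ray(c,u,v);M=np.eye(3)-np.outer(d,d);A+=M;b+=M@o
    return np.linalg.solve(A,b)
E
python3 - <<'E'
from h import *
import pickle
D={n:cam(n,n+'0.png') for n in('side','top','wrist')}
pickle.dump(D,open('d0.pkl','wb'))
for n in D: print(n,D[n]['vertical_fov'],np.round(D[n]['world_to_cam'],3).tolist())
print(r.state())
E
```

```text
side 54.829929965500575 [[0.679, -0.734, -0.014, -0.356], [-0.465, -0.415, -0.782, 0.388], [0.568, 0.537, -0.623, 0.962], [0.0, 0.0, 0.0, 1.0]]
top 53.69312357549849 [[-0.01, -1.0, -0.004, 0.028], [-0.995, 0.01, -0.104, 0.561], [0.104, 0.003, -0.995, 1.159], [0.0, 0.0, 0.0, 1.0]]
wrist 59.209792317349816 [[0.402, 0.915, -0.001, -0.576], [0.869, -0.382, 0.316, -0.043], [0.289, -0.128, -0.949, 0.38], [0.0, 0.0, 0.0, 1.0]]
{'clock': 0.15, 'joint_pos': array([ 1.02300953e+00,  1.50862255e-01,  1.43783716e+00,  1.84672901e-05,
        1.55378658e+00, -1.33987790e-01]), 'joint_vel': array([ 1.57129714e-03,  7.97795615e-04, -4.04449662e-03, -5.59343596e-04,
        7.37267544e-05, -1.74167871e-03]), 'tau': array([ 2.96219252e-03, -7.13389564e+01, -5.71041226e+01, -4.22251503e-05,
        7.24773781e-03, -9.16370595e-06]), 'tool_pos': array([0.2311029 , 0.52629549, 0.20204247]), 'orientation': array([[-4.81011967e-04,  4.02090672e-01,  9.15599727e-01],
       [-7.53006843e-04,  9.15599428e-01, -4.02090936e-01],
       [-9.99999601e-01, -8.82863412e-04, -1.37637254e-04]]), 'ft_force': array([-0.41867247,  0.08175591, -0.01981193]), 'torque': array([-0.01711813, -0.01932386,  0.05164266]), 'grip_width': 0.08534867434586836}
```

View pics/side0.png

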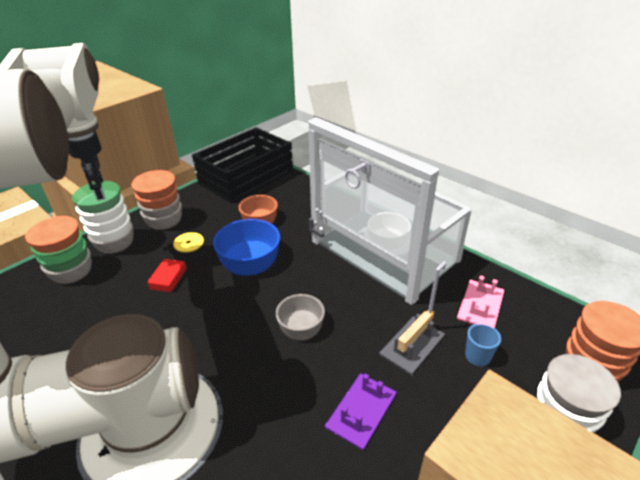

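View pics/top0.png

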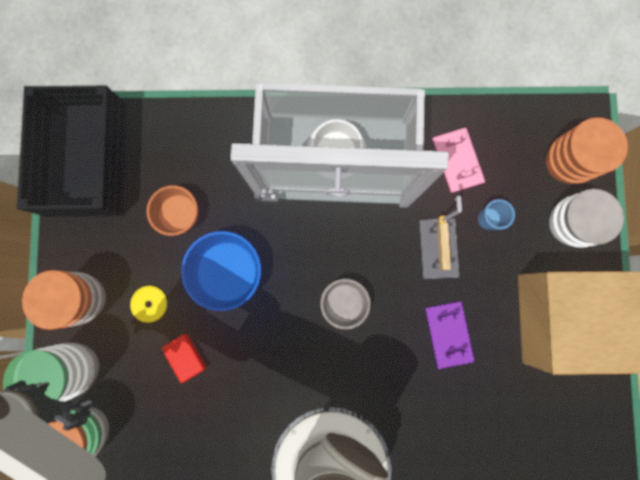

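Side view: the grey rest with the wooden-gripped pole is at (415,338), and the ring is at (353,177). The interlock block is at (318,222) on the left post. In the top view the pole is at (445,240) and the ring at (340,185). Rest candidates in the top view are grey (440,247), pink (459,160) and purple (449,335). Only the grey one isn't an excluded colour, and it holds the pole. I'll confirm this in a crop.

```bash
python3 - <<'E'
import pickle,cv2,numpy as np
D=pickle.load(open('d0.pkl','rb'))
def crop(n,u,v,w,h,s):
    im=D[n]['image'][v:v+h,u:u+w,::-1]; im=cv2.resize(im,(w*s,h*s),interpolation=cv2.INTER_CUBIC)
    for i in range(0,w,10): cv2.line(im,(i*s,0),(i*s,6 if i%50 else 14),(0,255,0),1)
    for i in range(0,h,10): cv2.line(im,(0,i*s),(6 if i%50 else 14,i*s),(0,255,0),1)
    return im
A=np.vstack([np.hstack([crop('top',410,190,80,100,5)[:300*5//5*1+0] if 0 else crop('top',410,190,80,60,5)[:300],crop('side',380,255,80,60,5)]),
 np.hstack([crop('top',300,150,80,60,5),crop('side',310,150,80,60,5)])])
cv2.imwrite('pics/c1.png',A)
E
```

```text
(no output)
```

View pics/c1.png

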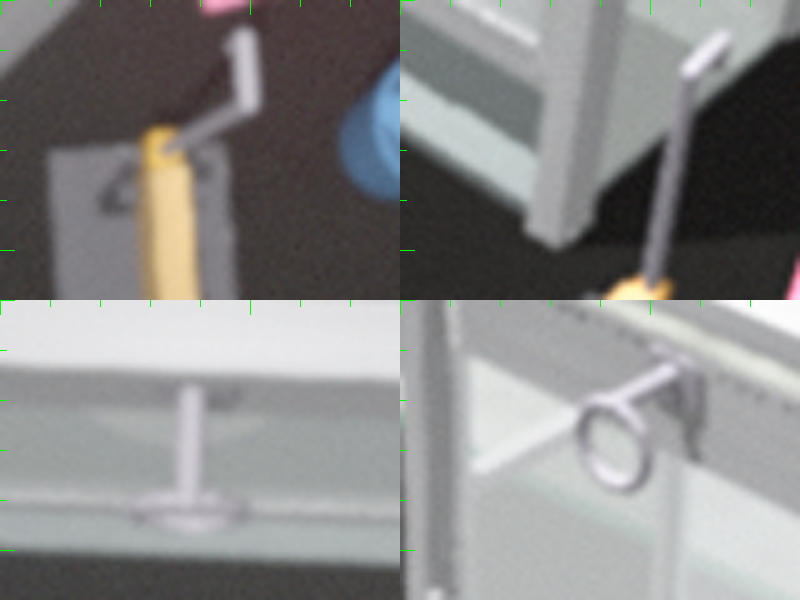

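The crop confirms it: the grey rest holds the wooden-gripped pole, with the crook top at top-view px (459,210) to (458.6,197). The ring centre is at top (338,192) and side (352.6,179).

```bash
python3 - <<'E'
from h import *
import pickle
D=pickle.load(open('d0.pkl','rb'));T,S=D['top'],D['side']
print('ring c',tri((T,338,192),(S,352.6,179)))
hsv=cv2.cvtColor(T['image'],cv2.COLOR_RGB2HSV)
m=cv2.inRange(hsv,(12,60,90),(32,255,255)); m[:, :400]=0;m[:,500:]=0;m[:200]=0;m[300:]=0
c=max(cv2.findContours(m,0,1)[0],key=cv2.contourArea);b=cv2.minAreaRect(c);bp=cv2.boxPoints(b);print(b)
P=[plane(T,u,v,.068)[:2] for u,v in bp];print(np.round(P,4))
a=plane(T,459.4,210,.205);e=plane(T,458.6,197.4,.205);print('crook',a,e,np.degrees(np.arctan2(*(e-a)[1::-1])))
print('crook tri',tri((T,459.2,208),(S,380+285/5,255+70/5)),tri((T,458.6,197.4),(S,380+325/5,255+38/5)))
# booth yaw: top bar edges at z .397
g=cv2.cvtColor(T['image'],cv2.COLOR_RGB2GRAY).astype(float)
for lo,hi in((138,156),(156,174)):
    pts=[]
    for u in range(250,432,3):
        d=np.diff(cv2.blur(g,(3,3))[lo:hi,u]);k=np.argmax(np.abs(d));pts.append((u,lo+k+.5))
    vx,vy,x0,y0=cv2.fitLine(np.float32(pts),cv2.DIST_HUBER,0,.01,.01).ravel()
    A=plane(T,245,y0+(245-x0)*vy/vx,.397);B=plane(T,435,y0+(435-x0)*vy/vx,.397)
    print('edge',vy/vx,A,B,'booth yaw',np.degrees(np.arctan2((A-B)[0],-(A-B)[1]))) 
for u,v in((233,145),(448,152),(447,168),(238,161)): print(plane(T,u,v,.397))
# rest base mask via gray quad corners
E
```

```text
ring c [ 0.62224718 -0.01224455  0.31955461]
((443.5584411621094, 242.05230712890625), (54.41608810424805, 11.315884590148926), 86.8201675415039)
[[ 0.6144 -0.2596]
 [ 0.6157 -0.2871]
 [ 0.4835 -0.2894]
 [ 0.4822 -0.2622]]
crook [ 0.60395159 -0.27591739  0.205     ] [ 0.63138699 -0.27529496  0.205     ] 1.299652831315822
crook tri [ 0.60828987 -0.27627556  0.19837559] [ 0.63317323 -0.27766818  0.20098251]
edge 0.03865232 [0.6942536  0.15341157 0.397     ] [ 0.67729902 -0.18107073  0.397     ] booth yaw 177.09821642868764
edge 0.039010648 [0.66411469 0.1532012  0.397     ] [ 0.64720503 -0.18002846  0.397     ] booth yaw 177.09503017089912
[0.69236515 0.174586   0.397     ]
[ 0.67555903 -0.2038502   0.397     ]
[ 0.64684842 -0.20102373  0.397     ]
[0.66337625 0.16551054 0.397     ]
```

```bash
python3 -m inch '{"dp":[[0.3,-0.94,0.25],[0.3,-0.94,0.25],[0.3,-0.94,0.25],[0.3,-0.94,0.25],[0.3,-0.94,0.25],[0.3,-0.94,0.25],[0.3,-0.94,0.25],[0.3,-0.94,0.25],[0.3,-0.94,0.25],[0.3,-0.94,0.25],[0.3,-0.94,0.25]],"rot":[[0,0,0.137],[0,0,0.137],[0,0,0.137],[0,0,0.137],[0,0,0.137],[0,0,0.137],[0,0,0.137],[0,0,0.137],[0,0,0.137],[0,0,0.137],[0,0,0.137]],"gripper":[1,1,1,1,1,1,1,1,1,1,1]}' 40
python3 -m inch '{"dp":[[0.3,-0.6,0],[0.3,-0.6,0],[0.3,-0.6,0],[0.3,-0.6,0],[0.3,-0.6,0],[0.3,-0.6,0],[0.3,-0.6,0],[0.3,-0.6,0],[0.3,-0.6,0],[0.3,-0.6,0]],"rot":[[0,0,0],[0,0,0],[0,0,0],[0,0,0],[0,0,0],[0,0,0],[0,0,0],[0,0,0],[0,0,0],[0,0,0]],"gripper":[1,1,1,1,1,1,1,1,1,1]}'
python3 - <<'E'
from h import *
import pickle
s=r.state();print(s['tool_pos'],s['orientation'])
D={n:cam(n,n+'1.png') for n in('wrist',)};pickle.dump(D,open('d1.pkl','wb'))
E
```

```text
clock: 1.25
tool_pos: [0.3512, 0.1504, 0.3023]
orientation: [[-0.0, -0.015, 1.0], [0.0, 1.0, 0.015], [-1.0, 0.0, -0.0]]
ft_force: [0.6, 0.3, 0.1]
grip_width: 0.0854
clock: 2.25
tool_pos: [0.471, -0.0883, 0.3028]
orientation: [[0.001, -0.018, 1.0], [-0.0, 1.0, 0.018], [-1.0, -0.0, 0.001]]
ft_force: [0.3, -0.1, -0.8]
grip_width: 0.0857
[ 0.47101958 -0.08827611  0.30276506] [[ 5.75254310e-04 -1.83662613e-02  9.99831161e-01]
 [-1.55946567e-04  9.99831312e-01  1.83663538e-02]
 [-9.99999822e-01 -1.66485561e-04  5.72293116e-04]]
```

View pics/wrist1.png

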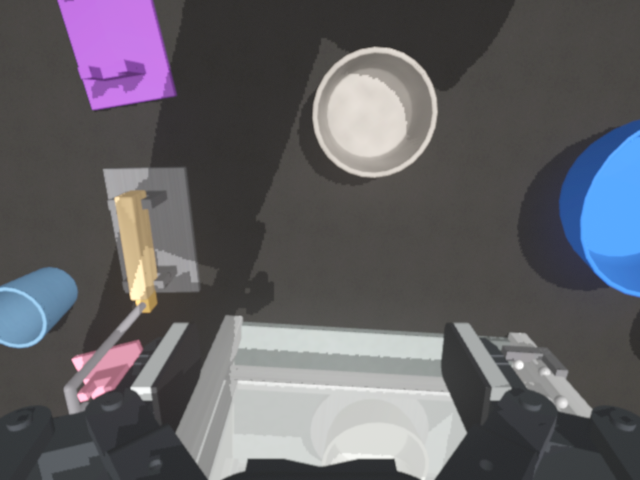

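Wrist view: the rest base has corners at (104,169), (186,168) and (199,291). The grip runs from (130,194) to (146,305) with the rod going to the lower left. The left-post block with two light pins is at (520–565,365–405).

```bash
python3 - <<'E'
from h import *
import pickle
W=pickle.load(open('d1.pkl','rb'))['wrist']
q=[plane(W,*p,.008) for p in((104,169),(186,168),(199,291),(122,293))]
print(np.round(q,4)); e=q[2]-q[1];print('rest yaw',np.degrees(np.arctan2(e[1],e[0])),'centre',(q[0]+q[2])/2,(q[1]+q[3])/2)
hsv=cv2.cvtColor(W['image'],cv2.COLOR_RGB2HSV)
m=cv2.inRange(hsv,(12,60,90),(32,255,255)); m[:,:100]=0;m[:,180:]=0;m[:180]=0;m[320:]=0
c=max(cv2.findContours(m,0,1)[0],key=cv2.contourArea);b=cv2.minAreaRect(c);print(b)
print(np.round([plane(W,*p,.068) for p in cv2.boxPoints(b)],4))
im=cv2.resize(W['image'][150:400,50:250,::-1],None,fx=3,fy=2.4,interpolation=2);im=cv2.resize(W['image'][160:320,60:260,::-1],None,fx=4,fy=3.7);im=cv2.resize(W['image'][170:320,60:260,::-1],None,fx=4,fy=4,interpolation=2)
cv2.imwrite('pics/c2.png',im)
E
```

```text
[[ 0.4677 -0.3262  0.008 ]
 [ 0.465  -0.2359  0.008 ]
 [ 0.6133 -0.2324  0.008 ]
 [ 0.6177 -0.326   0.008 ]]
rest yaw 1.3280437967413006 centre [ 0.54051593 -0.27931346  0.008     ] [ 0.54132149 -0.28094141  0.008     ]
((137.88592529296875, 252.17674255371094), (123.58451843261719, 31.83277702331543), 81.6561050415039)
[[ 0.4816 -0.2902  0.068 ]
 [ 0.4765 -0.2589  0.068 ]
 [ 0.6092 -0.2548  0.068 ]
 [ 0.6153 -0.2892  0.068 ]]
```

View pics/c2.png

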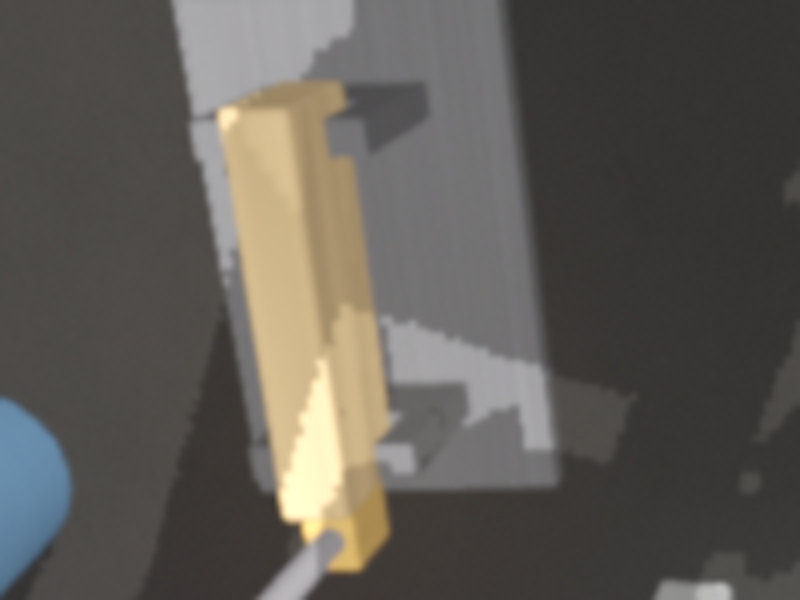

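The crop shows the grip's top face with corners at (218,110), (293,108), (345,512) and (282,520), lying squarely in the forks.

```bash
python3 - <<'E'
from h import *
import pickle
W=pickle.load(open('d1.pkl','rb'))['wrist']
q=np.array([plane(W,60+u/4,170+v/4,.068) for u,v in((218,110),(293,108),(345,512),(282,520))]);print(q)
a=(q[0]+q[1])/2;b=(q[2]+q[3])/2;print(a,b,(a+b)/2,np.degrees(np.arctan2((b-a)[1],(b-a)[0])))
s=r.state();print(s['tool_pos'])
E
```

```text
[[ 0.48571458 -0.28943971  0.068     ]
 [ 0.4848849  -0.27101375  0.068     ]
 [ 0.59403728 -0.2705828   0.068     ]
 [ 0.59668657 -0.28758367  0.068     ]]
[ 0.48529974 -0.28022673  0.068     ] [ 0.59536193 -0.27908324  0.068     ] [ 0.54033084 -0.27965498  0.068     ] 0.595254220892181
[ 0.4710363  -0.0884851   0.30278102]
```

```bash
python3 -m inch '{"dp":[[0.174,-0.478,0],[0.174,-0.478,0],[0.174,-0.478,0],[0.174,-0.478,0],[0.174,-0.478,0],[0.174,-0.478,0],[0.174,-0.478,0],[0.174,-0.478,0],[0.174,-0.478,-0.1],[0.174,-0.478,-0.2],[0.174,-0.478,-0.3],[0.174,-0.478,-0.4],[0.174,-0.478,-0.45],[0.174,-0.478,-0.5],[0.174,-0.478,-0.55],[0.174,-0.478,-0.55]],"rot":[[0,0,0],[0,0,0],[0,0,0],[0,0,0],[0,0,0],[0,0,0],[0,0,0],[0,0,0],[0,0,0],[0,0,0],[0,0,0],[0,0,0],[0,0,0],[0,0,0],[0,0,0],[0,0,0]],"gripper":[1,1,1,1,1,1,1,1,1,1,1,1,1,1,1,1]}'
python3 - <<'E'
from h import *
import pickle
s=r.state();print(s['tool_pos'],s['orientation'],s['ft_force'])
D={n:cam(n,n+'2.png') for n in('wrist','top')};pickle.dump(D,open('d2.pkl','wb'))
E
```

```text
clock: 3.9
tool_pos: [0.5398, -0.2791, 0.0807]
orientation: [[-0.002, -0.018, 1.0], [0.002, 1.0, 0.018], [-1.0, 0.002, -0.002]]
ft_force: [-0.9, -0.7, -0.4]
grip_width: 0.0852
[ 0.53984817 -0.27908067  0.0806888 ] [[-0.00243701 -0.01772782  0.99983988]
 [ 0.00164017  0.99984143  0.01773184]
 [-0.99999569  0.00168312 -0.00240755]] [-0.89498844 -0.67707113 -0.42538288]
```

View pics/wrist2.png

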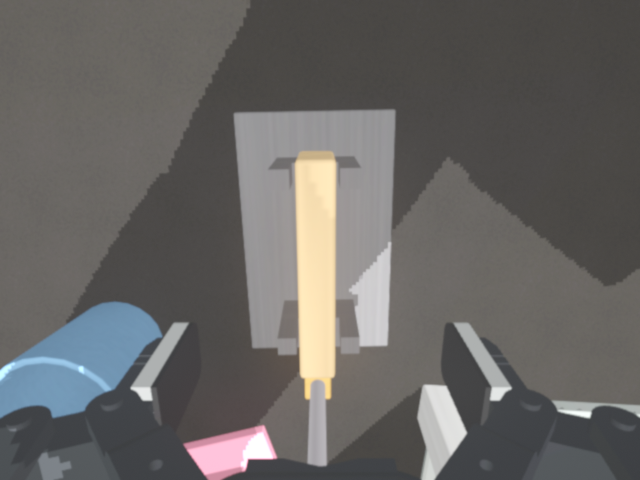

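The pole is centred at px (317,265) between the open fingers. I'll descend and grip.

```bash
python3 -m inch '{"dp":[[0.001,-0.001,-0.05],[0.001,-0.001,-0.096],[0.001,-0.001,-0.096],[0.001,-0.001,-0.096],[0.001,-0.001,-0.096],[0.001,-0.001,-0.096],[0.001,-0.001,-0.096],[0.001,-0.001,-0.096],[0.001,-0.001,-0.096],[0.001,-0.001,-0.096]],"rot":[[0,0,0],[0,0,0],[0,0,0],[0,0,0],[0,0,0],[0,0,0],[0,0,0],[0,0,0],[0,0,0],[0,0,0]],"gripper":[1,1,1,0,0,0,0,0,0,0]}' 55
python3 -m inch '{"dp":[[0,0,0],[0,0,0],[0,0,0],[0,0,0]],"rot":[[0,0,0],[0,0,0],[0,0,0],[0,0,0]],"gripper":[0,0,0,0]}'
python3 -c "
from h import *
s=r.state();print(s['tool_pos'],s['orientation'],s['ft_force'],s['torque'],s['grip_width'])"
```

```text
clock: 5.0
tool_pos: [0.5412, -0.2812, 0.0441]
orientation: [[-0.0, -0.017, 1.0], [-0.0, 1.0, 0.017], [-1.0, -0.0, -0.0]]
ft_force: [0.3, -1.3, 0.1]
grip_width: 0.0
clock: 5.4
tool_pos: [0.5412, -0.2812, 0.044]
orientation: [[-0.0, -0.017, 1.0], [-0.0, 1.0, 0.017], [-1.0, -0.0, -0.0]]
ft_force: [-1.3, -0.1, -0.3]
grip_width: -0.0002
[ 0.54119176 -0.28116813  0.04403009] [[-5.22629386e-05 -1.65559704e-02  9.99862939e-01]
 [-5.52061836e-05  9.99862939e-01  1.65559675e-02]
 [-9.99999997e-01 -5.43333535e-05 -5.31697673e-05]] [-1.33047016 -0.1485483  -0.30300893] [-0.02779946 -0.05007699 -0.01711514] -0.00015993558362998976
```

The grip width reads 0, which I didn't expect, so I'll look.

```bash
python3 - <<'E'
from h import *
import pickle
D={n:cam(n,n+'3.png') for n in('wrist','top','side')};pickle.dump(D,open('d3.pkl','wb'))
W=D['wrist']['image'];S=D['side']['image'];T=D['top']['image']
a=cv2.resize(W,(400,300));b=cv2.resize(S[230:380,340:540],(400,300));c=cv2.resize(T[170:320,370:570],(400,300))
cv2.imwrite('pics/c3.png',np.vstack([np.hstack([a,b]),np.hstack([c,c*0])])[:,:,::-1])
s=r.state()['tool_pos'];print(proj(D['wrist'],s),proj(D['side'],s),proj(D['top'],s))
E
```

```text
[np.float64(319.51729801169034), np.float64(287.78062728451425)] [np.float64(415.00523616399744), np.float64(332.6019965972116)] [np.float64(443.8808822580204), np.float64(245.9541640600272)]
```

View pics/c3.png

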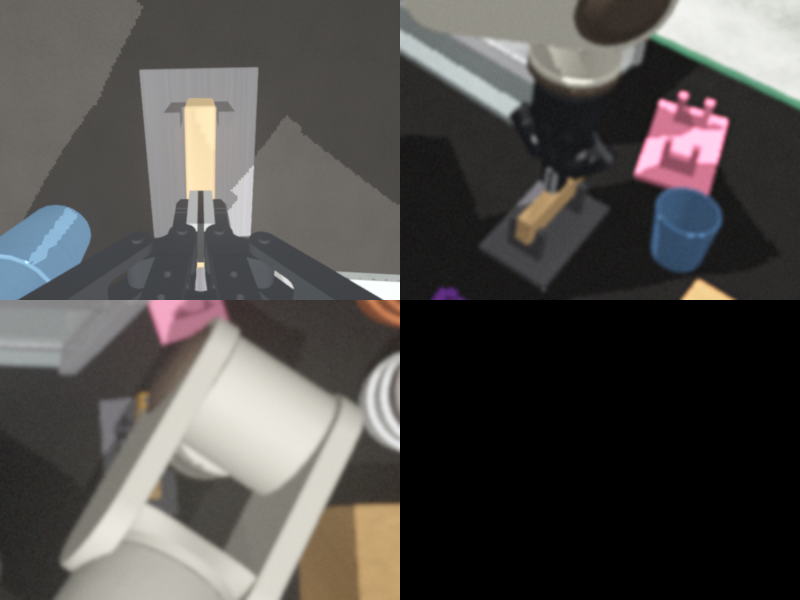

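The crop shows the fingers closed above the grip, with fingertips at side px ≈(415,322). They are higher than the nominal 11 mm overhang implies, so I'll check r.finger_overhang and the actual tip height.

```bash
python3 - <<'E'
from h import *
import pickle
print(r.finger_overhang, [a for a in dir(r) if a[0]!='_'])
D=pickle.load(open('d3.pkl','rb'));W=D['wrist'];S=D['side']
t=np.array([.5412,-.2812,.044])
for h in(-.011,0,.02,.03,.04,.06): print(h,np.round(proj(W,t+[0,0,h])),np.round(proj(S,t+[0,0,h])))
a=cv2.resize(W['image'][260:460,220:420],(600,600),interpolation=2);b=cv2.resize(S['image'][280:360,390:416+0],(200,600),interpolation=2)
b=cv2.resize(S['image'][290:350,400:420],(200,600),interpolation=2)
cv2.imwrite('pics/c4.png',np.hstack([a,b])[:,:,::-1])
E
```

```text
0.011 ['PlanningError', 'close_job', 'finger_overhang', 'state']
-0.011 [319. 278.] [415. 336.]
0 [319. 288.] [415. 333.]
0.02 [319. 309.] [416. 327.]
0.03 [319. 321.] [416. 324.]
0.04 [319. 335.] [417. 321.]
0.06 [319. 369.] [418. 315.]
```

View pics/c4.png

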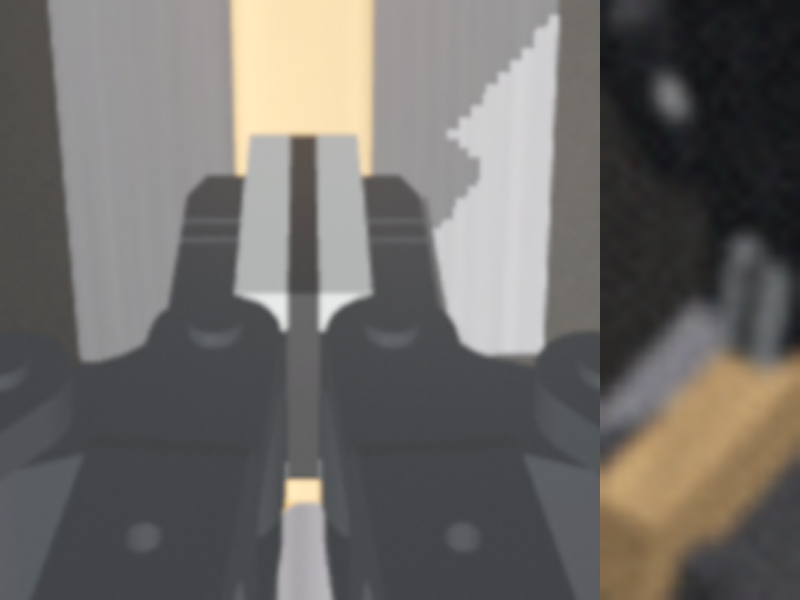

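The wrist crop shows the pads lying over the grip, with tips at px (321,305). In the side crop the tips rest level with the grip's top at px ≈(416,325). I'll measure the tip offset properly.

```bash
python3 - <<'E'
from h import *
import pickle
D=pickle.load(open('d3.pkl','rb'));W=D['wrist'];S=D['side']
print('tip tri',tri((W,321,305),(S,415.5,325)),tri((W,321,305),(S,415,323)))
# plane x = tcp.x-11mm for the near face of pads: tip row 305, pad top row 358
for v in(305,358):
    o,d=ray(W,321,v)
    for x in (.530,.541): k=(x-o[0])/d[0];print(v,x,o+k*d)
# known size check: rest rear corners at z=.008
print(plane(W,224,111,.008),plane(W,413,108,.008))
print('cam offset',ray(W,0,0)[0]-r.state()['tool_pos'], r.state()['joint_pos'])
E
```

```text
tip tri [ 0.53464306 -0.28135905  0.07591265] [ 0.52916063 -0.28170154  0.08746095]
305 0.53 [ 0.53       -0.28073733  0.08274868]
305 0.541 [ 0.541      -0.28052788  0.06109922]
358 0.53 [ 0.53       -0.28077876  0.11481458]
358 0.541 [ 0.541      -0.28057606  0.09838683]
[ 0.46761942 -0.32724385  0.008     ] [ 0.46483569 -0.23857362  0.008     ]
cam offset [-0.07873841 -0.0008617   0.17165516] [-6.05346679e-01  3.20418085e-01  1.55827487e+00 -1.15825653e-04
  1.26288959e+00 -2.19270412e+00]
```

Both views put the fingertips about 40 mm above where the reported pose says they should be, resting just above the grip (z ≈0.07–0.08, against a nominal 0.033). I'll reopen and go down carefully, guided by the measurement and watching the force.

```bash
python3 -m inch '{"dp":[[0,0,0.02],[0,0,0.02],[0,0,0.02],[0,0,0.02],[0,0,0.02],[0,0,0.02],[0,0,-0.02],[0,0,-0.05],[0,0,-0.05]],"rot":[[0,0,0],[0,0,0],[0,0,0],[0,0,0],[0,0,0],[0,0,0],[0,0,0],[0,0,0],[0,0,0]],"gripper":[1,1,1,1,1,1,1,1,1]}'
python3 - <<'E'
from h import *
D={n:cam(n) for n in('wrist','side')}
a=cv2.resize(D['wrist']['image'],(400,300));b=cv2.resize(D['side']['image'][270:360,370:490],(400,300),interpolation=2)
cv2.imwrite('pics/c5.png',np.hstack([a,b])[:,:,::-1])
E
```

```text
clock: 6.45
tool_pos: [0.5403, -0.2806, 0.0221]
orientation: [[-0.003, -0.017, 1.0], [0.002, 1.0, 0.017], [-1.0, 0.002, -0.002]]
ft_force: [-0.5, 0.8, -0.1]
grip_width: 0.0853
```

View pics/c5.png

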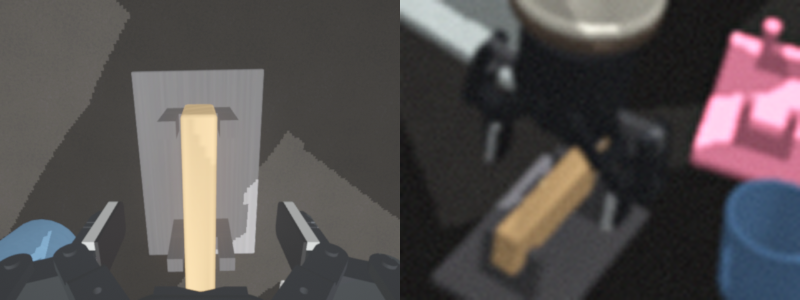

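Side crop: open pads straddle the grip, with tips at px ≈(397,318) and (432,339). I'll compute their height.

```bash
python3 - <<'E'
from h import *
S=cam('side');W=cam('wrist')
for p in((397,318),(432.4,339)):
    o,d=ray(S,*p);k=(.540-o[0])/d[0];print(o+k*d)
for p in((142,400),(508,400)):   # wrist: pad tips lower near edge approx (88*1.6,248*1.6)
    o,d=ray(W,*p)
    for x in(.529,.54): k=(x-o[0])/d[0];print(x,o+k*d)
for p,q in(((142,398),(397,318)),((180,325),(432.4,339))): print(tri((W,*p),(S,*q)))
E
```

```text
[ 0.54       -0.22887531  0.0568182 ]
[ 0.54       -0.3271662   0.05947301]
0.529 [ 0.529      -0.32241565  0.11475386]
0.54 [ 0.54       -0.3290908   0.10129022]
0.529 [ 0.529      -0.23664096  0.11306455]
0.54 [ 0.54       -0.22911236  0.09932117]
[ 0.45531305 -0.28399731  0.18463551]
[ 0.53626286 -0.32937812  0.06570512]
```

The tips sit about 35 mm behind the stated position, and lateral position is fine. I'll go down 17 mm more and close.

```bash
python3 -m inch '{"dp":[[0,0.002,-0.02],[0,0.002,-0.043],[0,0.002,-0.043],[0,0.002,-0.043],[0,0.002,-0.043],[0,0.002,-0.043],[0,0.002,-0.043],[0,0.002,-0.043],[0,0.002,-0.043],[0,0.002,-0.043],[0,0.002,-0.043],[0,0.002,-0.043]],"rot":[[0,0,0],[0,0,0],[0,0,0],[0,0,0],[0,0,0],[0,0,0],[0,0,0],[0,0,0],[0,0,0],[0,0,0],[0,0,0],[0,0,0]],"gripper":[1,1,1,0,0,0,0,0,0,0,0,0]}' 55
python3 -c "
from h import *
s=r.state();print(s['tool_pos'],s['ft_force'],s['torque'],s['grip_width'],s['clock'])"
```

```text
clock: 7.85
tool_pos: [0.5413, -0.2805, 0.0072]
orientation: [[0.0, -0.017, 1.0], [-0.0, 1.0, 0.017], [-1.0, -0.0, 0.0]]
ft_force: [0.0, -0.1, 6.2]
grip_width: 0.0171
[ 0.54133343 -0.28046175  0.0071789 ] [ 0.02568012 -0.0590556   6.15089471] [0.14551438 0.10671705 0.07300801] 0.017076469327392506 7.85
```

Gripped at 17 mm. I'll lift the pole clear and go to a viewpoint where the wrist camera sees the ring beside the gripper.

```bash
python3 -m inch '{"dp":[[0,0,0.03],[0,0,0.06],[0,0,0.1],[0,0,0.15],[0,0,0.25],[0,0,0.35],[-0.05,0.02,0.45],[-0.1,0.05,0.55],[-0.15,0.1,0.65],[-0.2,0.15,0.75],[-0.25,0.2,0.85],[-0.25,0.2,0.95],[-0.25,0.2,0.95],[-0.25,0.2,0.95]],"rot":[[0,0,0],[0,0,0],[0,0,0],[0,0,0],[0,0,0],[0,0,0],[0,0,0],[0,0,0],[0,0,0],[0,0,-0.01],[0,0,-0.022],[0,0,-0.022],[0,0,-0.022],[0,0,-0.022]],"gripper":[0,0,0,0,0,0,0,0,0,0,0,0,0,0]}'
python3 -m inch '{"dp":[[0,0.05,0.1],[0,0.05,0.2],[0,0.05,0.2],[0,0.05,0.2],[0,0.05,0.2]],"rot":[[0,0,0],[0,0,0],[0,0,0],[0,0,0],[0,0,0]],"gripper":[0,0,0,0,0]}'
python3 - <<'E'
from h import *
import pickle
s=r.state();print(s['tool_pos'],s['orientation'],s['ft_force'],s['torque'])
D={n:cam(n,n+'6.png') for n in('wrist','side','top')};pickle.dump(D,open('d6.pkl','wb'))
for n in D: print(n,[np.round(proj(D[n],p)).tolist() for p in ((.622,-.012,.3195),(.67,.16,.25),(.67,.16,.2))])
E
```

```text
clock: 9.25
tool_pos: [0.441, -0.2002, 0.3879]
orientation: [[0.002, 0.052, 0.999], [-0.001, 0.999, -0.052], [-1.0, -0.001, 0.002]]
ft_force: [-0.4, 0.1, -1.6]
grip_width: 0.0172
clock: 9.75
tool_pos: [0.4412, -0.1805, 0.465]
orientation: [[-0.003, 0.053, 0.999], [0.001, 0.999, -0.053], [-1.0, 0.001, -0.003]]
ft_force: [-0.8, -0.5, -2.4]
grip_width: 0.0171
[ 0.44117641 -0.18050549  0.46504283] [[-0.00259565  0.05270057  0.99860699]
 [ 0.00144153  0.99860951 -0.05269695]
 [-0.99999559  0.00130274 -0.00266801]] [-0.76202605 -0.49174597 -2.3772993 ] [ 0.00326116 -0.02486769 -0.01940681]
wrist [[517.0, 395.0], [644.0, 382.0], [614.0, 356.0]]
side [[352.0, 179.0], [315.0, 173.0], [315.0, 188.0]]
top [[338.0, 192.0], [253.0, 177.0], [257.0, 182.0]]
```

```bash
python3 - <<'E'
import pickle,cv2,numpy as np
D=pickle.load(open('d6.pkl','rb'))
def crop(n,u,v,w,h,s):
    im=cv2.resize(D[n]['image'][v:v+h,u:u+w,::-1],(w*s,h*s),interpolation=cv2.INTER_CUBIC)
    for i in range(0,w,10): cv2.line(im,(i*s,0),(i*s,6),(0,255,0),1)
    for i in range(0,h,10): cv2.line(im,(0,i*s),(6,i*s),(0,255,0),1)
    return im
A=np.hstack([crop('wrist',440,320,150,150,4),np.vstack([crop('side',333,150,40,60,5),crop('side',330,200,0+40,60,5)])])
cv2.imwrite('pics/c6.png',A)
E
```

View pics/c6.png

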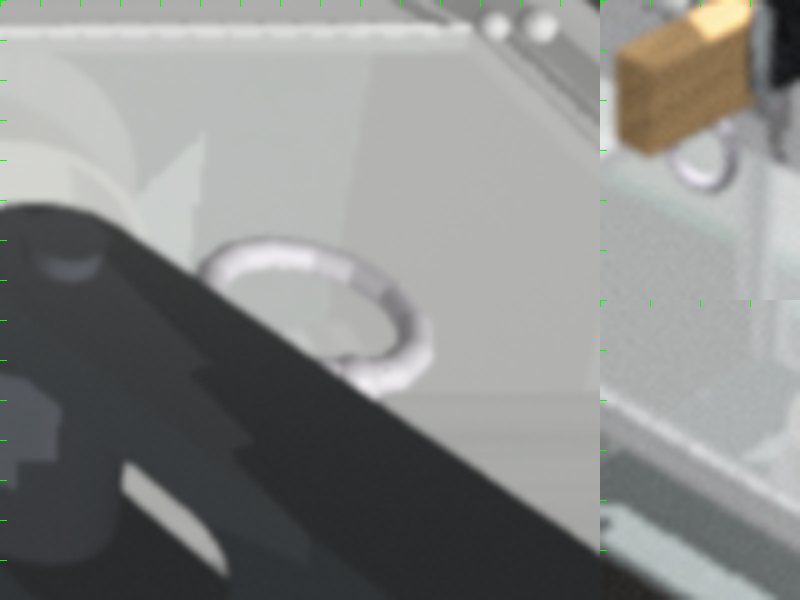

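Wrist crop: the ring ellipse is centred at px ≈(519.2,399.3), with its lower bar arc at (511,383). I'll triangulate it against the first top and side views.

```bash
python3 - <<'E'
from h import *
import pickle
D=pickle.load(open('d0.pkl','rb'));T,S=D['top'],D['side'];W=pickle.load(open('d6.pkl','rb'))['wrist']
print(tri((W,519.2,399.3),(S,352.8,178.8)),tri((W,519.2,399.3),(T,338,192)),tri((W,519.2,399.3),(S,352.8,178.8),(T,338,192)))
by=np.array([.0507,.9987,0]);
for c in ((.622,-.012,.3195),(.621,-.012,.327),(.621,-.012,.333)):
    th=np.linspace(0,2*np.pi,72)
    out=[]
    for cam_ in(W,S,T):
        q=np.array([proj(cam_,np.array(c)+rr*(np.cos(t)*by+np.sin(t)*np.array([0,0,1]))) for t in th for rr in(.025,)])
        out.append(np.round([q[:,0].min(),q[:,0].max(),q[:,1].min(),q[:,1].max()],1).tolist())
    print(c,out)
print('obs W',[440+50,440+108.2,320+59.5,320+99],'S',[310+35.6,310+50.4,150+18.4,150+38.8],'T',[326.6,349.4,188,196.4])
E
```

```text
[ 0.63076105 -0.0067515   0.3142918 ] [ 0.62141599 -0.01248265  0.32553195] [ 0.62273798 -0.01219525  0.32156456]
(0.622, -0.012, 0.3195) [[487.6, 548.4, 377.6, 414.3], [344.9, 360.2, 169.2, 188.7], [324.8, 351.0, 189.3, 194.8]]
(0.621, -0.012, 0.327) [[490.8, 553.0, 381.7, 419.7], [344.6, 360.0, 166.6, 186.2], [324.8, 351.2, 189.0, 194.5]]
(0.621, -0.012, 0.333) [[493.4, 556.8, 385.8, 425.0], [344.7, 360.1, 164.3, 184.1], [324.9, 351.4, 188.3, 193.9]]
obs W [490, 548.2, 379.5, 419] S [345.6, 360.4, 168.4, 188.8] T [326.6, 349.4, 188, 196.4]
```

Ring centre is about (0.6215,-0.012,0.322), which puts the bar top at ≈0.304. I'll go to a standoff with the throat 46 mm in front of the ring and 20 mm above the bar.

```bash
python3 -m inch '{"dp":[[0.05,0.12,0],[0.1,0.24,0],[0.14,0.36,0],[0.14,0.435,-0.05],[0.14,0.435,-0.15],[0.14,0.435,-0.25],[0.14,0.435,-0.35],[0.14,0.435,-0.45],[0.14,0.435,-0.55],[0.14,0.435,-0.65],[0.14,0.435,-0.75],[0.14,0.435,-0.8],[0.14,0.435,-0.828],[0.14,0.435,-0.828],[0.14,0.435,-0.828],[0.14,0.435,-0.828]],"rot":[[0,0,0],[0,0,0],[0,0,0],[0,0,0],[0,0,0],[0,0,0],[0,0,0],[0,0,0],[0,0,0],[0,0,0],[0,0,0],[0,0,0],[0,0,0],[0,0,0],[0,0,0],[0,0,0]],"gripper":[0,0,0,0,0,0,0,0,0,0,0,0,0,0,0,0]}'
python3 - <<'E'
from h import *
import pickle
D={n:cam(n) for n in('wrist','side','top')};pickle.dump(D,open('d7.pkl','wb'))
s=r.state();t=s['tool_pos'];print(t,s['ft_force'],s['torque'])
th=t+s['orientation'][:,2]*.0782+s['orientation'][:,1]*.001+[0,0,.1898];print('throat',th)
for n in D: print(n,np.round(proj(D[n],th)),np.round(proj(D[n],(.6215,-.012,.322))))
E
```

```text
clock: 11.5
tool_pos: [0.4978, -0.0064, 0.137]
orientation: [[0.002, 0.052, 0.999], [-0.0, 0.999, -0.052], [-1.0, -0.0, 0.002]]
ft_force: [0.4, -0.7, -1.9]
grip_width: 0.0169
[ 0.49756198 -0.00641141  0.13645888] [ 0.25934217 -0.47598737 -2.159433  ] [-0.02205543  0.01628884  0.00082688]
throat [ 0.57570683 -0.00951176  0.32635601]
wrist [ 327. 2223.] [ 324. 1850.]
side [339. 184.] [352. 178.]
top [337. 216.] [338. 192.]
```

```bash
python3 - <<'E'
import pickle,cv2,numpy as np
D=pickle.load(open('d7.pkl','rb'));E=pickle.load(open('d0.pkl','rb'))
def crop(D,n,u,v,w,h,s):
    im=cv2.resize(D[n]['image'][v:v+h,u:u+w,::-1],(w*s,h*s),interpolation=cv2.INTER_CUBIC)
    for i in range(0,w,10): cv2.line(im,(i*s,0),(i*s,6),(0,255,0),1)
    for i in range(0,h,10): cv2.line(im,(0,i*s),(6,i*s),(0,255,0),1)
    return im
A=np.vstack([np.hstack([crop(D,'side',305,145,80,60,5),crop(D,'top',300,170,80,60,5)]),np.hstack([crop(E,'side',290,190,80,60,5),crop(D,'wrist',0,0,640,480,1)[::1,::1][:300,120:520]])])
cv2.imwrite('pics/c7.png',A)
E
```

```text
(no output)
```

View pics/c7.png

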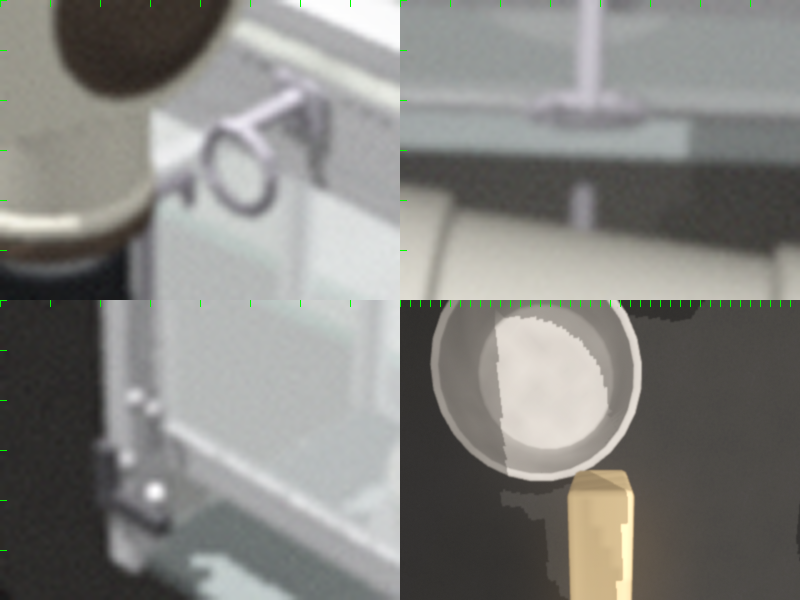

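Side crop: the crook's lip bottom is at px (342.4,186) and the front top at (343.6,180.6), with the ring centre at (353,178.6). Top crop: the crook front is at (336.6,206.6), in line with the ring at (337.6,191). I'll check these against the model.

```bash
python3 - <<'E'
from h import *
import pickle
D=pickle.load(open('d7.pkl','rb'));S,T=D['side'],D['top']
th=np.array([.5757,-.0095,.3264]);x=np.array([.9987,-.052,0])
print('lip bottom',proj(S,th+x*.014-[0,0,.013]),'front top',proj(S,th+x*.018+[0,0,.008]),proj(T,th+x*.018+[0,0,.008]))
print('tri front top',tri((S,343.6,180.6),(T,336.6,206.6)),'model',th+x*.018+[0,0,.008])
E
```

```text
lip bottom [np.float64(343.0174431531774), np.float64(186.3107571757592)] front top [np.float64(344.31898393002996), np.float64(178.02058261246793)] [np.float64(337.5186284759082), np.float64(205.371149667578)]
tri front top [ 0.59272123 -0.00899893  0.32720798] model [ 0.5936766 -0.010436   0.3344   ]
```

It agrees within a few mm. I'll insert slowly.

```bash
python3 -m inch '{"dp":[[0.02,-0.002,0],[0.04,-0.005,0],[0.06,-0.007,0],[0.06,-0.007,0]],"rot":[[0,0,0],[0,0,0],[0,0,0],[0,0,0]],"gripper":[0,0,0,0]}'
python3 -m inch '{"dp":[[0.02,-0.002,0],[0.04,-0.004,0],[0.055,-0.004,0],[0.055,-0.004,0],[0.055,-0.004,0]],"rot":[[0,0,0],[0,0,0],[0,0,0],[0,0,0],[0,0,0]],"gripper":[0,0,0,0,0]}'
```

```text
clock: 12.05
tool_pos: [0.5222, -0.0093, 0.1354]
orientation: [[-0.0, 0.053, 0.999], [-0.0, 0.999, -0.053], [-1.0, -0.0, -0.0]]
ft_force: [-0.4, 1.4, -3.5]
grip_width: 0.0177
clock: 12.55
tool_pos: [0.5432, -0.0107, 0.1355]
orientation: [[-0.0, 0.052, 0.999], [-0.0, 0.999, -0.052], [-1.0, -0.0, -0.0]]
ft_force: [-0.2, 0.4, -2.3]
grip_width: 0.0172
```

```bash
python3 -m inch '{"dp":[[0,0,-0.01],[0,0,-0.02],[0,0,-0.03],[0,0,-0.04],[0,0,-0.05],[0,0,-0.06],[0,0,-0.07],[0,0,-0.075],[0,0,-0.075]],"rot":[[0,0,0],[0,0,0],[0,0,0],[0,0,0],[0,0,0],[0,0,0],[0,0,0],[0,0,0],[0,0,0]],"gripper":[0,0,0,0,0,0,0,0,0]}'
cat > ring.py <<'E'
from h import *
s=r.state();print(s['tool_pos'],s['ft_force'],s['torque'],s['clock'])
E
python3 ring.py; python3 ring.py
```

```text
clock: 13.45
tool_pos: [0.5431, -0.0108, 0.1054]
orientation: [[-0.0, 0.053, 0.999], [-0.0, 0.999, -0.053], [-1.0, -0.0, -0.0]]
ft_force: [0.5, -0.6, -1.6]
grip_width: 0.0173
[ 0.54306852 -0.01075271  0.1053646 ] [ 0.49609534 -0.55398782 -1.62133273] [0.0201966  0.01921713 0.00339918] 13.45
[ 0.54306852 -0.01075271  0.1053646 ] [ 0.49609534 -0.55398782 -1.62133273] [0.0201966  0.01921713 0.00339918] 13.45
```

```bash
cat > sash.py <<'E'
from h import *
import pickle
s=r.state();print(np.round(s['tool_pos'],4),np.round(s['ft_force'],1),np.round(s['torque'],2),s['clock'])
a=pickle.load(open('d0.pkl','rb'))['side']['image'];b=cam('side')['image']
g=lambda i:cv2.GaussianBlur(cv2.cvtColor(i,cv2.COLOR_RGB2GRAY),(0,0),1).astype(np.float32)
# vertical shift of the sash's lower rail, patch match
for u0,v0,w,h in((340,215,20,24),(355,225,20,22)):
    t=g(a)[v0:v0+h,u0:u0+w];A=g(b)[v0-3:v0+h+45,u0-2:u0+w+2]
    R=cv2.matchTemplate(A,t,cv2.TM_CCOEFF_NORMED);_,m,_,l=cv2.minMaxLoc(R);print('shift',l[0]-2,l[1]-3,'score',round(m,3))
for x in(0,.01,.02,.03,.04,.05,.06,.07,.08): pass
E
python3 sash.py; python3 - <<'E'
from h import *
S=cam('side');print([round(proj(S,(.667,-.02,.2-d))[1]-proj(S,(.667,-.02,.2))[1],1) for d in(.01,.05)])
E
```

```text
[ 0.5431 -0.0108  0.1054] [ 0.5 -0.6 -1.6] [0.02 0.02 0.  ] 13.45
shift 2 29 score 0.833
shift -1 1 score 0.938
[np.float64(3.1), np.float64(15.3)]
```

```bash
python3 -m inch '{"dp":[[0,0,-0.01],[0,0,-0.02],[0,0,-0.03],[0,0,-0.037],[0,0,-0.037]],"rot":[[0,0,0],[0,0,0],[0,0,0],[0,0,0],[0,0,0]],"gripper":[0,0,0,0,0]}'
python3 sash.py
```

```text
clock: 14.05
tool_pos: [0.5429, -0.0107, 0.0903]
orientation: [[-0.001, 0.053, 0.999], [0.0, 0.999, -0.053], [-1.0, 0.0, -0.001]]
ft_force: [0.7, 0.3, -2.4]
grip_width: 0.0171
[ 0.5429 -0.0107  0.0903] [ 0.7  0.3 -2.4] [-0.05  0.06  0.01] 14.05
shift 2 30 score 0.799
shift -2 5 score 0.922
```

The lower rail has shifted about 5 px (≈16 mm), so the ring is hooked and following. I'll continue in small steps with a force check between typed moves.

```bash
cat > chk.py <<'E'
import sys
from plant import r
s=r.state();f=s['ft_force'];print(round(float(s['tool_pos'][2]),4),[round(float(v),1) for v in f],[round(float(v),2) for v in s['torque']]);sys.exit(f[2]>float(sys.argv[1]))
E
m4='{"dp":[[0,0,-0.005],[0,0,-0.01],[0,0,-0.01]],"rot":[[0,0,0],[0,0,0],[0,0,0]],"gripper":[0,0,0]}'
python3 -m inch '{"dp":[[0,0,-0.005],[0,0,-0.01],[0,0,-0.01]],"rot":[[0,0,0],[0,0,0],[0,0,0]],"gripper":[0,0,0]}' >/dev/null; python3 chk.py 1.5 && python3 -m inch '{"dp":[[0,0,-0.005],[0,0,-0.01],[0,0,-0.01]],"rot":[[0,0,0],[0,0,0],[0,0,0]],"gripper":[0,0,0]}' >/dev/null && python3 chk.py 1.5 && python3 -m inch '{"dp":[[0,0,-0.005],[0,0,-0.01],[0,0,-0.01]],"rot":[[0,0,0],[0,0,0],[0,0,0]],"gripper":[0,0,0]}' >/dev/null && python3 chk.py 1.5 && python3 -m inch '{"dp":[[0,0,-0.005],[0,0,-0.01],[0,0,-0.01]],"rot":[[0,0,0],[0,0,0],[0,0,0]],"gripper":[0,0,0]}' >/dev/null && python3 chk.py 1.5 && python3 -m inch '{"dp":[[0,0,-0.005],[0,0,-0.01],[0,0,-0.01]],"rot":[[0,0,0],[0,0,0],[0,0,0]],"gripper":[0,0,0]}' >/dev/null && python3 chk.py 1.5
```

```text
0.0866 [-0.3, -0.7, -1.2] [-0.0, -0.02, -0.01]False
```

```bash
sed -i 's/sys.exit(f\[2\]>float(sys.argv\[1\]))/sys.exit(int(f[2]>float(sys.argv[1])))/' chk.py
python3 -m inch '{"dp":[[0,0,-0.005],[0,0,-0.01],[0,0,-0.01]],"rot":[[0,0,0],[0,0,0],[0,0,0]],"gripper":[0,0,0]}' >/dev/null; python3 chk.py 1.5 && python3 -m inch '{"dp":[[0,0,-0.005],[0,0,-0.01],[0,0,-0.01]],"rot":[[0,0,0],[0,0,0],[0,0,0]],"gripper":[0,0,0]}' >/dev/null && python3 chk.py 1.5 && python3 -m inch '{"dp":[[0,0,-0.005],[0,0,-0.01],[0,0,-0.01]],"rot":[[0,0,0],[0,0,0],[0,0,0]],"gripper":[0,0,0]}' >/dev/null && python3 chk.py 1.5 && python3 -m inch '{"dp":[[0,0,-0.005],[0,0,-0.01],[0,0,-0.01]],"rot":[[0,0,0],[0,0,0],[0,0,0]],"gripper":[0,0,0]}' >/dev/null && python3 chk.py 1.5
```

```text
0.0825 [0.5, 0.3, 0.1] [-0.03, -0.03, 0.06]
0.0785 [0.6, -0.1, -1.0] [-0.01, -0.04, 0.04]
0.0745 [-0.1, 0.0, -0.9] [-0.01, -0.01, -0.05]
0.0709 [0.8, -0.1, 1.9] [-0.08, -0.26, -0.04]
```

The catch is engaging (fz up 3–4 N). I'll use finer steps now.

```bash
python3 -m inch '{"dp":[[0,0,-0.005],[0,0,-0.005]],"rot":[[0,0,0],[0,0,0]],"gripper":[0,0]}' >/dev/null; python3 chk.py 8 && python3 -m inch '{"dp":[[0,0,-0.005],[0,0,-0.005]],"rot":[[0,0,0],[0,0,0]],"gripper":[0,0]}' >/dev/null && python3 chk.py 8 && python3 -m inch '{"dp":[[0,0,-0.0025],[0,0,-0.0025]],"rot":[[0,0,0],[0,0,0]],"gripper":[0,0]}' >/dev/null && python3 chk.py 8
```

```text
0.0691 [1.4, -0.7, 3.4] [-0.04, -0.46, -0.06]
0.0671 [0.9, -0.5, 2.6] [-0.01, -0.39, -0.03]
0.0661 [1.5, -0.8, 3.7] [-0.03, -0.46, 0.0]
```

```bash
python3 -m inch '{"dp":[[0,0,-0.0025],[0,0,-0.0025]],"rot":[[0,0,0],[0,0,0]],"gripper":[0,0]}' >/dev/null; python3 chk.py 8 && python3 -m inch '{"dp":[[0,0,-0.0025],[0,0,-0.0025]],"rot":[[0,0,0],[0,0,0]],"gripper":[0,0]}' >/dev/null && python3 chk.py 8 && python3 -m inch '{"dp":[[0,0,-0.0025],[0,0,-0.0025]],"rot":[[0,0,0],[0,0,0]],"gripper":[0,0]}' >/dev/null && python3 chk.py 8 && python3 -m inch '{"dp":[[0,0,-0.0025],[0,0,-0.0025]],"rot":[[0,0,0],[0,0,0]],"gripper":[0,0]}' >/dev/null && python3 chk.py 8;  python3 sash.py
```

```text
0.065 [2.4, 0.3, 4.0] [0.0, -0.46, -0.0]
0.0638 [1.5, -0.4, 2.7] [-0.02, -0.45, 0.03]
0.0626 [1.6, -0.5, 2.0] [-0.04, -0.25, 0.0]
0.0615 [1.5, 0.0, 1.2] [-0.02, -0.22, -0.0]
[ 0.5429 -0.0107  0.0615] [1.5 0.  1.2] [-0.02 -0.22 -0.  ] 17.0
shift 2 15 score 0.675
shift -2 13 score 0.902
```

Force peaked at about 6 N net and has dropped, consistent with the catch giving way (9 mm span). I'll continue to the stop.

```bash
python3 -m inch '{"dp":[[0,0,-0.0025],[0,0,-0.0025]],"rot":[[0,0,0],[0,0,0]],"gripper":[0,0]}' >/dev/null; python3 chk.py 6 && python3 -m inch '{"dp":[[0,0,-0.0025],[0,0,-0.0025]],"rot":[[0,0,0],[0,0,0]],"gripper":[0,0]}' >/dev/null && python3 chk.py 6 && python3 -m inch '{"dp":[[0,0,-0.0025],[0,0,-0.0025]],"rot":[[0,0,0],[0,0,0]],"gripper":[0,0]}' >/dev/null && python3 chk.py 6 && python3 -m inch '{"dp":[[0,0,-0.0025],[0,0,-0.0025]],"rot":[[0,0,0],[0,0,0]],"gripper":[0,0]}' >/dev/null && python3 chk.py 6 && python3 -m inch '{"dp":[[0,0,-0.0025],[0,0,-0.0025]],"rot":[[0,0,0],[0,0,0]],"gripper":[0,0]}' >/dev/null && python3 chk.py 6;  python3 sash.py
```

```text
0.0606 [1.6, -0.4, 0.8] [-0.04, -0.15, -0.03]
0.0597 [0.5, 0.5, -1.0] [0.02, -0.18, 0.0]
0.0587 [1.3, 0.5, -0.7] [-0.0, -0.12, -0.0]
0.0577 [-0.3, -1.2, -0.1] [-0.01, -0.15, -0.01]
0.0569 [2.0, 0.2, 2.0] [-0.02, -0.3, -0.0]
[ 0.5434 -0.0108  0.0569] [2.  0.2 2. ] [-0.02 -0.3  -0.  ] 18.05
shift 2 16 score 0.686
shift -2 14 score 0.891
```

Load is rising again from about z=0.0575, where the stop is expected. I'll take half-millimetre steps.

```bash
python3 -m inch '{"dp":[[0,0,-0.0015],[0,0,-0.0015]],"rot":[[0,0,0],[0,0,0]],"gripper":[0,0]}' >/dev/null; python3 chk.py 6.5 && python3 -m inch '{"dp":[[0,0,-0.0015],[0,0,-0.0015]],"rot":[[0,0,0],[0,0,0]],"gripper":[0,0]}' >/dev/null && python3 chk.py 6.5 && python3 -m inch '{"dp":[[0,0,-0.0015],[0,0,-0.0015]],"rot":[[0,0,0],[0,0,0]],"gripper":[0,0]}' >/dev/null && python3 chk.py 6.5 && python3 -m inch '{"dp":[[0,0,-0.0015],[0,0,-0.0015]],"rot":[[0,0,0],[0,0,0]],"gripper":[0,0]}' >/dev/null && python3 chk.py 6.5
```

```text
0.0565 [2.2, -0.9, 5.0] [-0.01, -0.57, 0.0]
0.0561 [2.8, 0.3, 6.5] [-0.01, -0.64, -0.09]
```

Load is now about 8 N net and rising steeply, which means the hard stop. I'll raise the hook 20 mm inside the ring and check for contact.

```bash
python3 -m inch '{"dp":[[0,0,0.005],[0,0,0.01],[0,0,0.02],[0,0,0.03],[0,0,0.04],[0,0,0.05],[0,0,0.053],[0,0,0.053]],"rot":[[0,0,0],[0,0,0],[0,0,0],[0,0,0],[0,0,0],[0,0,0],[0,0,0],[0,0,0]],"gripper":[0,0,0,0,0,0,0,0]}' | head -0; python3 chk.py 9; python3 sash.py
python3 - <<'E'
from h import *
W=cam('wrist')
hsv=cv2.cvtColor(W['image'],cv2.COLOR_RGB2HSV);m=cv2.inRange(hsv,(12,60,90),(32,255,255))
ys,xs=np.where(m);print('grip px rows',ys.min(),ys.max(),'cols top',xs[ys<ys.min()+25].min(),xs[ys<ys.min()+25].max())
import pickle
for f in('d6.pkl','d7.pkl'):
    hsv=cv2.cvtColor(pickle.load(open(f,'rb'))['wrist']['image'],cv2.COLOR_RGB2HSV);m=cv2.inRange(hsv,(12,60,90),(32,255,255));m[:,:270]=0;m[:,370:]=0
    ys,xs=np.where(m);print(f,ys.min(),ys.max())
E
```

```text
0.0771 [-0.7, -0.1, -3.1] [-0.06, -0.02, -0.01]
[ 0.5433 -0.0108  0.0771] [-0.7 -0.1 -3.1] [-0.06 -0.02 -0.01] 19.3
shift 2 31 score 0.669
shift -2 14 score 0.895
grip px rows 169 466 cols top 288 363
d6.pkl 170 466
d7.pkl 169 466Exception ignored on flushing sys.stdout:
BrokenPipeError: [Errno 32] Broken pipe
```

There's no slip of the grip, no contact, and the sash has stayed down. I'll withdraw.

```bash
python3 -m inch '{"dp":[[-0.015,0.001,0],[-0.03,0.002,0],[-0.04,0.002,0],[-0.04,0.002,0]],"rot":[[0,0,0],[0,0,0],[0,0,0],[0,0,0]],"gripper":[0,0,0,0]}' && python3 -m inch '{"dp":[[-0.02,0.001,0],[-0.04,0.002,0],[-0.08,0.004,0],[-0.12,0.006,0],[-0.12,0.006,0.0]],"rot":[[0,0,0],[0,0,0],[0,0,0],[0,0,0],[0,0,0]],"gripper":[0,0,0,0,0]}'; python3 sash.py
```

```text
clock: 19.8
tool_pos: [0.5266, -0.0099, 0.077]
orientation: [[-0.0, 0.053, 0.999], [-0.0, 0.999, -0.053], [-1.0, -0.0, -0.0]]
ft_force: [-0.0, -0.2, -2.2]
grip_width: 0.0171
clock: 20.3
tool_pos: [0.4775, -0.0074, 0.0769]
orientation: [[-0.0, 0.052, 0.999], [-0.0, 0.999, -0.052], [-1.0, -0.0, -0.0]]
ft_force: [0.5, -0.2, -2.6]
grip_width: 0.0173
[ 0.4775 -0.0074  0.0769] [ 0.5 -0.2 -2.6] [-0.01 -0.01  0.  ] 20.3
shift -1 14 score 0.897
shift -1 15 score 0.912
```

```bash
python3 -m inch '{"dp":[[0,-0.03,0.06],[0,-0.1,0.12],[0,-0.2,0.18],[0,-0.3,0.21],[0,-0.4,0.21],[0.04,-0.5,0.21],[0.08,-0.6,0.21],[0.12,-0.683,0.21],[0.16,-0.683,0.21],[0.16,-0.683,0.21],[0.16,-0.683,0.21]],"rot":[[0,0,0],[0,0,0],[0,0,0],[0,0,0.005],[0,0,0.01],[0,0,0.015],[0,0,0.022],[0,0,0.022],[0,0,0.022],[0,0,0.022],[0,0,0.022]],"gripper":[0,0,0,0,0,0,0,0,0,0,0]}'; python3 -c "
from plant import r
print(r.state()['tool_pos'],r.state()['orientation'])"
```

```text
clock: 21.45
tool_pos: [0.5432, -0.2807, 0.1604]
orientation: [[-0.001, -0.017, 1.0], [0.0, 1.0, 0.017], [-1.0, 0.0, -0.001]]
ft_force: [-0.0, 0.4, -1.9]
grip_width: 0.0175
[ 0.5432358  -0.28069563  0.16038802] [[-6.73382200e-04 -1.68759245e-02  9.99857365e-01]
 [ 3.10811872e-04  9.99857540e-01  1.68761367e-02]
 [-9.99999725e-01  3.22131629e-04 -6.68041032e-04]]
```

```bash
python3 -m inch '{"dp":[[-0.003,0,-0.08],[-0.003,0,-0.16],[-0.003,0,-0.22],[-0.003,0,-0.25],[-0.003,0,-0.25],[-0.003,0,-0.25]],"rot":[[0,0,0],[0,0,0],[0,0,0],[0,0,0],[0,0,0],[0,0,0]],"gripper":[0,0,0,0,0,0]}'; python3 -c "
from plant import r
print(r.state()['tool_pos'],r.state()['ft_force'])"
```

```text
clock: 22.05
tool_pos: [0.5424, -0.2809, 0.0622]
orientation: [[0.001, -0.017, 1.0], [-0.001, 1.0, 0.017], [-1.0, -0.001, 0.001]]
ft_force: [0.4, 0.1, -2.4]
grip_width: 0.0172
[ 0.54239738 -0.28091292  0.06219304] [ 0.40176931  0.07110851 -2.41104148]
```

```bash
python3 -m inch '{"dp":[[-0.001,0.001,-0.03],[-0.001,0.001,-0.06],[-0.001,0.001,-0.08],[-0.001,0.001,-0.1],[-0.001,0.001,-0.11],[-0.001,0.001,-0.12],[-0.001,0.001,-0.12]],"rot":[[0,0,0],[0,0,0],[0,0,0],[0,0,0],[0,0,0],[0,0,0],[0,0,0]],"gripper":[0,0,0,0,0,0,0]}' && python3 chk.py 3 && python3 -m inch '{"dp":[[0,0,-0.005],[0,0,-0.011],[0,0,-0.011]],"rot":[[0,0,0],[0,0,0],[0,0,0]],"gripper":[0,0,0]}' && python3 chk.py 3
```

```text
clock: 22.75
tool_pos: [0.5415, -0.2803, 0.0124]
orientation: [[-0.0, -0.017, 1.0], [0.0, 1.0, 0.017], [-1.0, 0.0, -0.0]]
ft_force: [0.5, 0.8, -1.6]
grip_width: 0.017
0.0124 [0.5, 0.8, -1.6] [-0.02, -0.02, 0.01]
clock: 23.05
tool_pos: [0.5415, -0.2803, 0.0083]
orientation: [[-0.0, -0.017, 1.0], [-0.0, 1.0, 0.017], [-1.0, -0.0, -0.0]]
ft_force: [-0.4, -0.4, -1.7]
grip_width: 0.0168
0.0083 [-0.4, -0.4, -1.7] [0.01, 0.03, 0.01]
```

```bash
python3 -m inch '{"dp":[[0,0,-0.002],[0,0,-0.003],[0,0,-0.003]],"rot":[[0,0,0],[0,0,0],[0,0,0]],"gripper":[0,0,0]}' && python3 chk.py 8 && python3 -m inch '{"dp":[[0,0,0],[0,0,0],[0,0,0],[0,0,0],[0,0,0],[0,0,0],[0,0,0],[0,0,0],[0,0,0.05],[0,0,0.1],[0,0,0.2],[0,0,0.3],[0,0,0.4],[0,0,0.5],[0,0,0.6],[0,0,0.7],[0,0,0.7]],"rot":[[0,0,0],[0,0,0],[0,0,0],[0,0,0],[0,0,0],[0,0,0],[0,0,0],[0,0,0],[0,0,0],[0,0,0],[0,0,0],[0,0,0],[0,0,0],[0,0,0],[0,0,0],[0,0,0],[0,0,0]],"gripper":[1,1,1,1,1,1,1,1,1,1,1,1,1,1,1,1,1]}'
python3 -m inch '{"dp":[[-0.2,0.1,0.1],[-0.4,0.2,0.1],[-0.5,0.3,0.1],[-0.5,0.3,0.1],[-0.5,0.3,0.1],[-0.5,0.3,0.1],[-0.5,0.3,0.1],[-0.5,0.3,0.1]],"rot":[[0,0,0],[0,0,0],[0,0,0],[0,0,0],[0,0,0],[0,0,0],[0,0,0],[0,0,0]],"gripper":[1,1,1,1,1,1,1,1]}'
python3 - <<'E'
from h import *
import pickle
D={n:cam(n,n+'9.png') for n in('side','top','wrist')};pickle.dump(D,open('d9.pkl','wb'))
f=lambda n,u,v,w,h,s:cv2.resize(D[n]['image'][v:v+h,u:u+w,::-1],(w*s,h*s),interpolation=2)
cv2.imwrite('pics/c9.png',np.vstack([np.hstack([f('top',370,180,100,75,4),f('side',370,250,100,75,4)]),np.hstack([f('side',290,160,100,75,4),cv2.resize(D['side']['image'][:,:,::-1],(400,300))])]))
T,D0=D['top'],pickle.load(open('d0.pkl','rb'))
for X in(T,D0['top']):
    m=cv2.inRange(cv2.cvtColor(X['image'],cv2.COLOR_RGB2HSV),(12,60,90),(32,255,255)); m[:, :400]=0;m[:,500:]=0;m[:200]=0;m[300:]=0
    print(cv2.minAreaRect(max(cv2.findContours(m,0,1)[0],key=cv2.contourArea)))
E
```

```text
clock: 23.35
tool_pos: [0.5416, -0.2804, 0.0073]
orientation: [[0.0, -0.017, 1.0], [-0.0, 1.0, 0.017], [-1.0, -0.0, 0.0]]
ft_force: [-0.4, 0.4, -2.4]
grip_width: 0.0172
0.0073 [-0.4, 0.4, -2.4] [-0.02, 0.04, -0.05]
clock: 25.05
tool_pos: [0.5426, -0.281, 0.2933]
orientation: [[0.007, -0.017, 1.0], [-0.005, 1.0, 0.017], [-1.0, -0.005, 0.007]]
ft_force: [-0.7, -0.5, -0.4]
grip_width: 0.0853
clock: 25.85
tool_pos: [0.3421, -0.1607, 0.3269]
orientation: [[-0.0, -0.016, 1.0], [0.0, 1.0, 0.016], [-1.0, 0.0, -0.0]]
ft_force: [-0.3, -0.9, 0.0]
grip_width: 0.0851
((443.04241943359375, 241.97640991210938), (54.25309371948242, 11.467427253723145), 87.51044464111328)
((443.5584411621094, 242.05230712890625), (54.41608810424805, 11.315884590148926), 86.8201675415039)
```

View pics/c9.png

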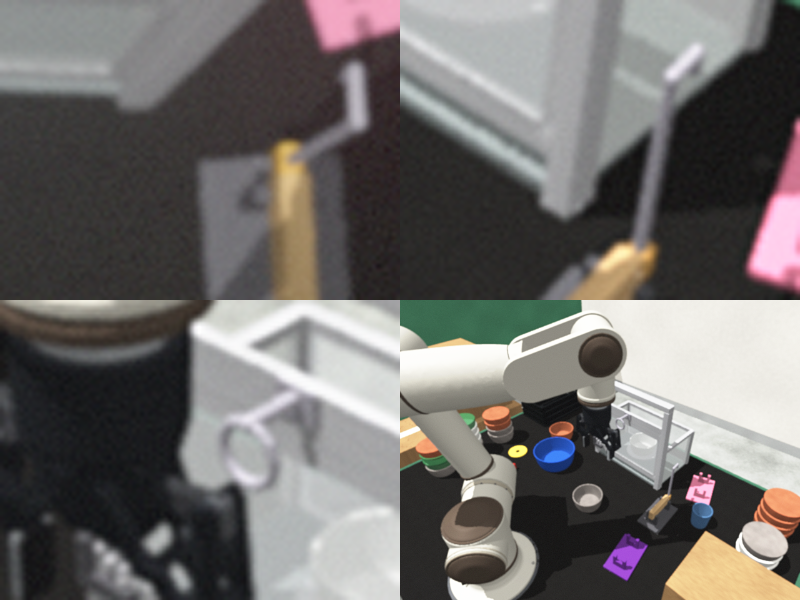

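The last view (12 of 12) shows the pole in the grey rest with the hook up, at top px (443,242), 0.5 px from where it started. The ring is down at side px (352.5,198), against 178.7 before, and the bowls, tub, cup and template are undisturbed. I'll hand in.

```bash
python3 - <<'E'
from h import *
import pickle
S=pickle.load(open('d9.pkl','rb'))['side']
# ring centre height now, from its known upright line
for z in(.262,.265,.270,.275): print(z,np.round(proj(S,(.6215,-.012,z)),1))
r.close_job()
E
```

```text
0.262 [351.7 199.2]
0.265 [351.7 198.2]
0.27 [351.8 196.5]
0.275 [351.8 194.7]
the job is handed in; nothing more can be done
```

I pulled the sash down to its hard stop with the pole, unhooked it, and laid the pole back in the grey rest with its hook up. I handed the job in at about 26 s with the gripper open and clear of everything. I never saw the plunger pressed in a picture; that rests on the forces below.

**Checks:**
- **Catch:** it resisted over about 9 mm, peaking at about 6 N net, then gave way.
- **Stop:** the hard stop came about 6 mm further down. I stopped there at about 8 N net, the highest reading, against the 15 N limit; force was read only between short steps.
- **Sash after unhooking:** the ring is about 57 mm lower than at the start, which puts the sash at about 0.022 on its scale.
- **Pole:** it lies within 0.5 px and 0.7° of where it started in the top view.
- **Other things:** the bowls, tub, cup and sponge looked undisturbed where visible; I did not measure them.

**What disagreed:**
- **Finger length:** the fingertips stood about 35 mm farther back than stated. The first grasp closed on air above the grip; I measured the offset in the images and tried again.
- **Sash travel in the images:** matching the sash's lower rail gave about 46 mm of travel, against 57 mm from the ring and the arm. The rail match is probably biased by the fixed background behind the clear sash.

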